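# Clear the gap and hold the mainspring arbor

### The arm

A 6-joint arm with a two-finger parallel gripper is mounted at the origin on the work surface. World frame = base frame: x ahead of the robot, y to its left, z up, the work surface at z = 0. Lengths are in m, angles in degrees, forces in N, time in s.
With the tool pointing down it reaches from about 0.3 to 0.75 m from the base axis. Payload 8.5 kg.
Tool frame: the origin (TCP) lies between the finger pads, 19 mm behind the fingertips; this is the grasp point; z points along the fingers, y is the line along which they close (so a half turn about z gives the same grasp; the last joint's range is limited). The gripper opens to 85 mm and grips with 20 to 120 N. Pads are 22 mm wide; open, the fingers measure 114 mm over their backs; the gripper's body (76 mm by 85 mm) begins 54 mm behind the grasp point. The pads swing forward as they close: fully open they stand 13 mm farther back than shut.
Start: joints at [-76.049, 21.807, 74.336, -0, 83.858, -12.336], TCP at [0.244, -0.493, 0.25] pointing down, gripper open.
Joint ranges: [-178.18, 178.18], [-50.72, 133.34], [12.68, 142.11], [-81.47, 261.47], [9.98, 163.14], [-165.26, 165.26]. Speed limits (degrees/s): [136.94, 136.94, 180, 180, 180, 180].

### API

Orientations are given as a 3x3 rotation matrix whose columns are the frame's x, y, z axes.
In Python, from rig import env, viewer, recognise, pinpoint gives the robot as it stands.
- The arm moves only by the tool move_arm, never from a script. Its argument "plan" is text: rows parted by semicolons, each of 7 numbers parted by spaces: the shift along the tool's x, y, z in m, then the turn, a rotation vector about the tool's x, y, z in rad, then the finger opening in m, from 0 to 0.0854. A call has 1 to 12 rows; each row shifts and turns the commanded pose from where the row before left it, along the tool's axes as they then stand; what a row does not reach is not made up. A row lasts 1/8 s, in which the tool goes at most 62.5 mm and 10.7 degrees, less where a joint would pass 70% of its speed; a pose out of reach is approached as far as the arm can. A call is refused whole if a number of a shift passes 0.0625 or a number of a turn 0.188, either way. A call with a gripper value outside its range is refused whole. The fingers move at their own pace and stop on an object; "grip_force" is the grip in N (left out, the last holds). Time passes only in rows, so rows that do not move let the fingers close. It gives the time, the measured TCP pose, the force, the opening and the grip force at its end, in the units of the state.
- env.observe(): the state, without advancing time (a new reading comes with each control period).
- viewer.get_image(name): name is "side" or "top" or "wrist"; returns (picture, depth): 420x560x3 uint8, red, green, blue; 420x560 float32, m along the optical axis (not along the pixel's ray), 0 where there is no reading.
- viewer.calibration(name): a dict with "fx", "fy", "cx", "cy" (pixels), "k1" (the pictures are not rectified: a ray, as slopes to the right and down, at radius r is drawn at 1 + k1 r^2 times it, then the intrinsics apply), "R" (3x3) and "t" (3): a world point X has camera coordinates R X + t. Camera axes: x right, y down, z forward; pixel columns grow to the right and rows downward; lengths in m; the calibration is good to about 2 mm. A picture is of the moment at which its call begins: read the wrist's pose just before it. calibration takes no time and is no camera call; for the wrist camera it gives the pose at the moment of the call.
- env.close_job(): hands the job in; it is judged then, once.
Trained networks look in the newest picture that a camera, given by its name, has taken for a name from the list of things; names that differ only in an ending like _2 or _b are one class to them, and where a whole thing is asked for, a point or a joint stands for the part that bears it (a point fixed in the world has none). Each returns a list of dicts, best first, with "conf" (0 to 1); they miss things now and then, are a little off and sometimes report something else, mostly with a low value. They report only what shows in the picture. A call takes as long as a camera call. They do not tell look-alikes from the thing itself.
- recognise(camera, name): "extent" ([centre column, centre row, width, height] in pixels, round what is visible of it).
- pinpoint(camera, name): "pixel" ([column, row] in pixels: a listed point, or the origin of a listed thing).
The state is a dict: "time_s": time; "q": joint angles; "qvel": joint speeds; "joint_efforts": joint torques, N m; "position": TCP position; "tool_rot": TCP orientation; "ft_force": force on the tool from outside, world axes, zero at the start; "wrist_torque": the same for the moment, N m; "grip_width": finger opening in m; "gripper_force": force on a finger pad.
Only numpy, scipy, OpenCV 4.12 (cv2) and the standard library are available. Lean on these libraries where they do the work, as an engineer would, in place of code of your own. Each camera call takes 0.05 s, during which the arm holds its last target. There are 200 camera calls.

### The job

The mainspring on the clock repairer's test stand is slowly letting down and turning its arbor bolt. Pull the screwdriver that stands in the gap behind the bracket up out of its socket and stand it in the tool cup, then reach down into the gap, take the hexagonal bolt head between the fingers and grip it firmly so that it stops turning. Finish while still holding the head still, and leave all the other things on the bench where they are.

Things in the scene. Friction and masses are not known exactly. Their poses are not given: they have to be found in the camera images.
- stand: Test stand fixed to the bench, yaw within 0.35 rad. Origin on the bench below the bolt head; x points away from the robot at yaw 0, y along the bracket, z up. Grey base plate 12 mm high, x -85 to +55, y -85 to +85 mm. An upright bracket and a rear bar enclose a gap 48 mm wide, open at the top. The bolt head is in its middle, at x 0, y 0, z 100 mm.
- bracket (a point): Middle of the top edge of the aluminium bracket, back face: stand x -24, y 0, z 130 mm. The bracket is a plate 5 mm thick, 150 mm wide along y, down to the base. On its robot side are the brass spring barrel (62 mm across, stand x -48 to -32 mm, top 135 mm above the bench) and its backing nut.
- rear_bar (a point): Middle of the round steel bar behind the bracket, on its axis: stand x +29, y 0, z 125 mm. It is 10 mm thick, runs along y, and is carried by 10 mm round posts at y -70 and +70 mm.
- socket (a point): Centre of the mouth of the steel tube socket that stands in the gap and holds the screwdriver: stand x 0, y +34, z 50 mm. Tube 21 mm outside, 11 mm bore, bore floor 15 mm above the bench.
- bolt_head: Hexagonal dark steel head behind the bracket, 16 mm across flats, 18.5 mm across corners, 12 mm thick along its axis. Origin at its centre, 100 mm above the bench, 18 mm free to bracket and to rear bar. Its x axis is the horizontal bolt axis (the stand's x). At joint arbor 0 two flats are upright and face the stand's +-y, and so again every 1.047 rad.
- arbor (a joint): Angle (rad) of arbor bolt, head and barrel about the stand's +x, 0 to 1.05 at the start. The spring drives it with 0.1 N m towards growing values against a damper (3.3 N m s/rad): about 0.03 rad/s, all the time unless held, no stop within the job. Parallel fingers squeezing it crooked slowly turn it, within seconds, until its flats lie on them.
- driver: Loose screwdriver, 160 mm, about 70 g, tip down in the socket with some play (may lean 0.05 rad). Origin at the tip, z towards the handle's end. Steel blade 8 mm thick for z 0 to 75 mm, round wooden handle 22 mm thick for z 75 to 160 mm. At the start its tip is 15 mm and its end 175 mm above the bench, 45 mm over the tops of bracket and bar.
- cup: Open upright tool cup of dark steel, fixed to the bench, empty; origin at the centre of its underside. Outside 68 mm across at the rim and a little narrower below, wall 4 mm, 100 mm high, inner floor about 5 mm above the bench.
- bezel: Bystander: flat brass ring lying on the bench, 70 mm across, 8 mm high; origin at the centre of its underside. Leave alone.
- wheel: Bystander: brass gear wheel lying flat, 42 mm across, 5 mm thick with a 16 mm arbor up from its centre; origin at the centre of its underside. Leave alone.
- loupe: Bystander: black eye loupe, a cone 34 mm across and 26 mm high; origin at the centre of its underside. Leave alone.
- oiler: Bystander: small amber glass oil bottle, 28 mm across, 60 mm high; origin at the centre of its underside. Leave alone.
- clock: Bystander: wooden mantel clock, 35 x 90 mm, 94 mm high; origin at the centre of its underside. Leave alone.
- blower: Bystander: terracotta rubber dust blower, 48 mm across, 75 mm high; origin at the centre of its underside. Leave alone.
Not all that is in view belongs to the job. Of the things that look like the stand, the larger one is meant.

How it is judged:
By the outcome, as a careful person would: the job done as asked, in the order asked, and still so for the second after the job is handed in, while the arm keeps its last pose, push and grip.
It also fails if it takes over 54 s, if anything falls off the work surface, if the arm or the gripper's body presses on something with over 40 N, if the wrist force passes 120 N, or if a joint passes its speed limit or range.

## Working session

There is one attempt and no reset: what is moved stays moved. The work goes in short steps, Python scripts to look and compute and a tool call to move; the robot and the scene stay as the last step left them, time stands still between calls to the robot, and variables do not carry over. Pictures are saved under pics/ and viewed, at most 10 in all, crops included, and the job is handed in when it is done.

Besides the shell and the picture viewer there is one more tool, called by a JSON object that holds its "api" and its "payload", one argument or row to a line. move_arm: Moves the arm, as the interface text tells. Its arguments: {"type":"object","properties":{"plan":{"type":"string"},"grip_force":{"type":"number"}},"required":["plan"]}

```bash
ls; mkdir -p pics; cat > h.py <<'E'
import numpy as np, cv2
from rig import env, viewer, recognise, pinpoint
def ray(c,px):
    k=viewer.calibration(c) if isinstance(c,str) else c
    d=np.array([(px[0]-k["cx"])/k["fx"],(px[1]-k["cy"])/k["fy"]]); u=d.copy()
    for _ in range(20): u=d/(1+k["k1"]*(u@u))
    R=np.array(k["R"]);t=np.array(k["t"])
    return -R.T@t, R.T@np.array([u[0],u[1],1.])
def atz(c,px,z):
    o,d=ray(c,px); return o+d*(z-o[2])/d[2]
def tri(obs):
    A=np.zeros((3,3));b=np.zeros(3);rs=[ray(c,p) for c,p in obs]
    for o,d in rs:
        d=d/np.linalg.norm(d);P=np.eye(3)-np.outer(d,d);A+=P;b+=P@o
    X=np.linalg.solve(A,b)
    return X,[float(np.linalg.norm(np.cross(X-o,d/np.linalg.norm(d)))) for o,d in rs]
def proj(c,X):
    k=viewer.calibration(c) if isinstance(c,str) else c
    p=np.array(k["R"])@X+np.array(k["t"]);u=p[:2]/p[2];u=u*(1+k["k1"]*(u@u))
    return np.array([k["fx"]*u[0]+k["cx"],k["fy"]*u[1]+k["cy"]])
E
python3 - <<'E'
from h import *
np.set_printoptions(precision=4,suppress=True)
for c in ["side","top"]:
    im,d=viewer.get_image(c); cv2.imwrite(f"pics/{c}0.png",im[:,:,::-1]); np.save(f"pics/{c}0.npy",d)
    k=viewer.calibration(c); o,dd=ray(c,(280,210)); print(c,k["fx"],k["k1"],o,dd)
    for n in ["stand","bracket","rear_bar","socket","bolt_head","driver","cup","clock","blower","oiler"]:
        r=pinpoint(c,n); print(n,[(np.round(x["pixel"],1).tolist(),round(x["conf"],2)) for x in r[:3]])
print({k:v for k,v in env.observe().items()})
E
```

```text
pics
side 512.3620205929755 0.06023295217997987 [ 0.4387 -0.6729  0.8539] [ 0.1215  0.6406 -0.7584]
stand [([238.6, 246.1], 0.82), ([255.7, 156.8], 0.75), ([206.3, 174.6], 0.56)]
bracket [([247.5, 112.1], 0.97), ([224.5, 220.5], 0.63)]
rear_bar [([267.6, 113.0], 0.85), ([242.7, 218.0], 0.61)]
socket [([255.8, 125.9], 0.88)]
bolt_head [([254.8, 118.2], 0.66), ([235.2, 224.0], 0.49)]
driver []
cup [([307.4, 284.3], 0.96)]
clock [([379.8, 212.6], 0.89)]
blower [([340.0, 127.2], 0.58)]
oiler [([385.7, 254.0], 0.74), ([206.5, 174.3], 0.39)]
top 438.29208243537875 0.029305507834796733 [ 0.3911 -0.0227  1.0432] [ 0.1994  0.0145 -0.9799]
stand [([173.4, 220.4], 0.83), ([289.4, 265.6], 0.8), ([156.8, 219.5], 0.61)]
bracket [([163.2, 220.4], 0.96), ([284.6, 272.9], 0.96)]
rear_bar [([165.9, 197.7], 0.89), ([286.9, 253.1], 0.87)]
socket [([277.0, 267.6], 0.91), ([157.4, 220.0], 0.85)]
bolt_head [([166.9, 195.8], 0.64), ([168.3, 212.0], 0.62), ([286.4, 262.8], 0.5)]
driver [([165.5, 222.9], 0.78)]
cup [([339.3, 217.1], 0.6)]
clock [([282.1, 139.7], 0.67)]
blower [([174.8, 129.2], 0.65)]
oiler [([324.3, 149.1], 0.42)]
{'time_s': 1.1, 'q': array([-76.0489,  21.8068,  74.3351,   0.0002,  83.859 , -12.3369]), 'qvel': array([ 0.1044, -0.0369, -0.0144, -0.0034, -0.0302,  0.0069]), 'joint_efforts': array([  0.0016, -44.8321, -23.146 ,  -0.0001,   0.0006,  -0.    ]), 'position': array([ 0.2436, -0.4931,  0.25  ]), 'tool_rot': array([[ 0.8966,  0.4429, -0.    ],
       [ 0.4429, -0.8966,  0.    ],
       [ 0.    , -0.    , -1.    ]]), 'ft_force': array([0.1607, 0.4378, 0.5517]), 'wrist_torque': array([0.0069, 0.0326, 0.0411]), 'gripper_force': 0.0, 'grip_width': 0.08544560336373501}
```

```bash
python3 - <<'E'
from h import *
np.set_printoptions(precision=4,suppress=True)
P={"bracket":((247.5,112.1),(163.2,220.4)),"rear":((267.6,113),(165.9,197.7)),"socket":((255.8,125.9),(157.4,220)),"bolt":((254.8,118.2),(168.3,212)),"cup":((307.4,284.3),(339.3,217.1)),"brk2":((224.5,220.5),(284.6,272.9)),"rear2":((242.7,218),(286.9,253.1)),"stand":((255.7,156.8),(173.4,220.4))}
for n,(s,t) in P.items(): print(n,*tri([("side",s),("top",t)]))
for n,p in {"clock":(282.1,139.7),"blower":(174.8,129.2),"oiler":(324.3,149.1),"cup":(339.3,217.1)}.items(): print(n,atz("top",p,0))
E
```

```text
bracket [0.5358 0.2351 0.1289] [0.00262185083742234, 0.002621850837422366]
rear [0.5847 0.2397 0.1165] [0.00040629831166981065, 0.0004062983116698074]
socket [0.5519 0.2686 0.0577] [0.007849639396718042, 0.00784963939671804]
bolt [0.5541 0.231  0.1133] [0.0006617291366261405, 0.0006617291366263381]
cup [ 0.5945 -0.1512  0.0034] [0.003342855415215531, 0.003342855415215599]
brk2 [ 0.4499 -0.0304  0.0865] [0.0012694689544911317, 0.001269468954491121]
rear2 [ 0.4889 -0.0319  0.0883] [0.002481793645786661, 0.0024817936457865964]
stand [ 0.5564  0.2532 -0.0255] [0.002911192982945951, 0.002911192982946183]
clock [0.7836 0.0032 0.    ]
blower [0.7874 0.2754 0.    ]
oiler [ 0.768  -0.1041  0.    ]
cup [ 0.5985 -0.1516  0.    ]
```

View pics/top0.png

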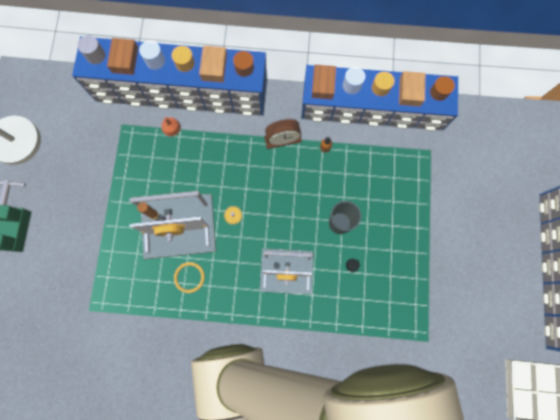

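View pics/side0.png

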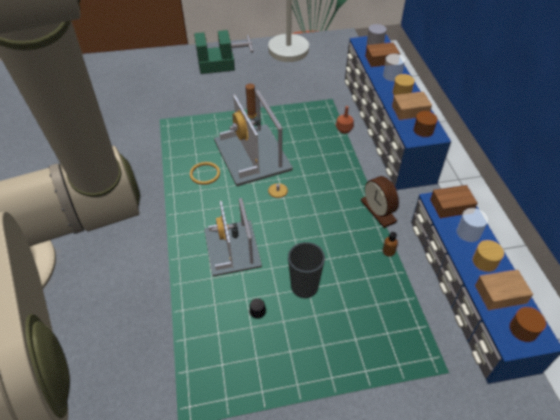

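```bash
cat >> h.py <<'E'
def go(target,yaw):
    """tool-frame shift (after turning) and turn about tool z to get TCP to target with tool x at yaw, pointing down"""
    from scipy.spatial.transform import Rotation as Ro
    s=env.observe(); R=np.array(s["tool_rot"])
    c,n=np.cos(yaw),np.sin(yaw); T=np.array([[c,n,0],[n,-c,0],[0,0,-1.]])
    print("t",s["time_s"],"pos",np.round(s["position"],4),"rotvec",np.round(Ro.from_matrix(R.T@T).as_rotvec(),4),
     "shift now",np.round(R.T@(target-s["position"]),4),"shift after turn",np.round(T.T@(target-s["position"]),4))
E
python3 - <<'E'
from h import *
np.set_printoptions(precision=4,suppress=True)
s=env.observe();R=s["tool_rot"];o,d=ray("wrist",(280,210))
print(R.T@(o-s["position"]),R.T@d, viewer.calibration("wrist")["fx"])
go(np.array([.5,.24,.4]),np.radians(5.4))
# depth cloud of stand from top
k=viewer.calibration("top");D=np.load("pics/top0.npy")
for n,box in {"bar":(135,185,192,206),"bracket":(135,205,216,232),"drv":(140,158,200,220)}.items():
    pts=[]
    for v in range(box[2],box[3]):
        for u in range(box[0],box[1]):
            z=D[v,u]
            if z>0:
                o,d=ray(k,(u,v)); X=o+d*z
                pts.append(X)
    pts=np.array(pts); lo={"bar":(.12,.14),"bracket":(.12,.134),"drv":(.165,.18)}[n]
    q=pts[(pts[:,2]>lo[0])&(pts[:,2]<lo[1])]; print(n,len(q),q.mean(0),pts[:,2].max())
    if len(q)>10:
        w,V=np.linalg.eigh(np.cov(q[:,:2].T)); print("dir",V[:,1],np.degrees(np.arctan2(-V[0,1],V[1,1])),w, q.min(0),q.max(0))
E
```

```text
[ 0.0747 -0.0002 -0.1243] [-0.3005  0.003   0.9538] 360.8635702580415
t 1.1 pos [ 0.2436 -0.4931  0.25  ] rotvec [-0.     -0.      0.3646] shift now [ 0.5546 -0.5437 -0.15  ] shift after turn [ 0.3243 -0.7057 -0.15  ]
bar 233 [0.5823 0.2498 0.1287] 0.17781703810990268
dir [-0.1914  0.9815] 11.033865823609043 [0.     0.0009] [0.5679 0.1985 0.1213] [0.5961 0.3016 0.1341]
bracket 386 [0.5255 0.2253 0.1282] 0.13566188456238004
dir [-0.1813  0.9834] 10.44599614557779 [0.0001 0.001 ] [0.5099 0.156  0.12  ] [0.5469 0.2921 0.134 ]
drv 77 [0.5492 0.2661 0.174 ] 0.17781703810990268
dir [-0.9827 -0.185 ] 100.65881497055598 [0. 0.] [0.5396 0.2581 0.1658] [0.5599 0.2741 0.1778]
```

```bash
python3 - <<'E'
from h import *
go(np.array([.59,.25,.36]),np.radians(11))
E
```

```text
t 1.1 pos [ 0.2436 -0.4931  0.25  ] rotvec [-0.     -0.      0.2668] shift now [ 0.6397 -0.5128 -0.11  ] shift after turn [ 0.4819 -0.6634 -0.11  ]
```

{"api": "move_arm", "payload": {
  "plan": "0 0 -0.055 0 0 0.133 0.085; 0 0 -0.055 0 0 0.133 0.085; 0.0344 -0.0474 0 0 0 0 0.085; 0.0344 -0.0474 0 0 0 0 0.085; 0.0344 -0.0474 0 0 0 0 0.085; 0.0344 -0.0474 0 0 0 0 0.085; 0.0344 -0.0474 0 0 0 0 0.085; 0.0344 -0.0474 0 0 0 0 0.085; 0.0344 -0.0474 0 0 0 0 0.085; 0.0344 -0.0474 0 0 0 0 0.085; 0.0344 -0.0474 0 0 0 0 0.085; 0.0344 -0.0474 0 0 0 0 0.085"
}}

```text
time_s: 2.6
position: [0.4909, 0.04, 0.3602]
tool_rot: [[0.981, 0.192, 0.001], [0.192, -0.981, -0.0], [0.0, 0.0, -1.0]]
ft_force: [1.2, -1.3, 0.1]
grip_width: 0.085
gripper_force: 0.0
```

{"api": "move_arm", "payload": {
  "plan": "0.0344 -0.0474 0 0 0 0 0.085; 0.0344 -0.0474 0 0 0 0 0.085; 0.0344 -0.0474 0 0 0 0 0.085; 0.0344 -0.0474 0 0 0 0 0.085; 0 0 0 0 0 0 0.085; 0 0 0 0 0 0 0.085"
}}

```text
time_s: 3.35
position: [0.589, 0.2502, 0.3599]
tool_rot: [[0.981, 0.192, -0.0], [0.192, -0.981, -0.0], [-0.0, 0.0, -1.0]]
ft_force: [-0.0, 0.4, -0.4]
grip_width: 0.085
gripper_force: 0.0
```

```bash
cat > look.py <<'E'
from h import *
import sys,json
np.set_printoptions(precision=4,suppress=True)
tag=sys.argv[1]; names=sys.argv[2:]
s=env.observe();k=viewer.calibration("wrist");im,d=viewer.get_image("wrist")
print(s["time_s"],s["position"],s["tool_rot"][:,0])
cv2.imwrite(f"pics/{tag}.png",im[:,:,::-1]);np.savez(f"pics/{tag}.npz",d=d,**{a:np.array(b) for a,b in k.items()})
for n in names:
    r=pinpoint("wrist",n);print(n,[(np.round(x["pixel"],1).tolist(),round(x["conf"],2)) for x in r[:3]])
E
python3 look.py w1 bracket rear_bar bolt_head socket driver
```

```text
3.35 [0.589  0.2502 0.3599] [ 0.9815  0.1917 -0.0004]
bracket [([486.5, 317.3], 0.85), ([286.9, 227.8], 0.69)]
rear_bar [([290.3, 177.8], 0.68)]
bolt_head [([479.7, 298.3], 0.89), ([289.1, 198.3], 0.63)]
socket [([447.0, 282.6], 0.73), ([257.5, 184.6], 0.6)]
driver [([262.0, 182.2], 0.72)]
```

View pics/w1.png

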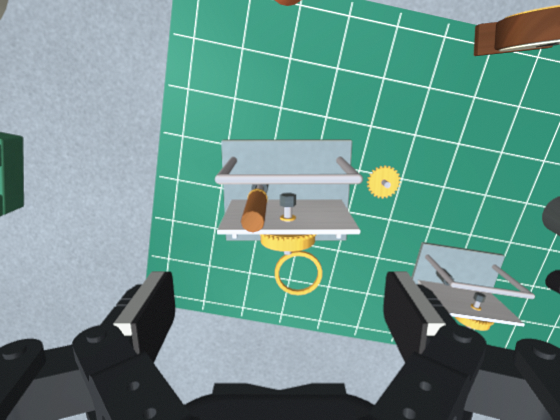

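```bash
cat > cloud.py <<'E'
from h import *
def cloud(tag,u0,u1,v0,v1):
    f=np.load(f"pics/{tag}.npz");k={a:f[a] for a in f.files if a!="d"};d=f["d"];P=[]
    for v in range(v0,v1):
        for u in range(u0,u1):
            if d[v,u]>0:
                o,r=ray(k,(u,v));P.append(o+r*d[v,u])
    return np.array(P),k
def line(q,n):
    w,V=np.linalg.eigh(np.cov(q[:,:2].T));e=V[:,1]*np.sign(V[1,1]);m=(q.max(0)+q.min(0))/2
    print(n,len(q),"mean",q.mean(0),"mid",m,"yaw",np.degrees(np.arctan2(-e[0],e[1])),"minor sd",w[0]**.5,"minmax",q.min(0),q.max(0))
E
python3 - <<'E'
from cloud import *
np.set_printoptions(precision=4,suppress=True)
P,k=cloud("w1",215,365,140,245)
b=P[(P[:,2]>.123)&(P[:,2]<.136)]
c,s=np.cos(np.radians(11)),np.sin(np.radians(11))
x=b[:,0]*c+b[:,1]*s; m=np.median(x)
line(b[x>.604],"bar"); h=np.histogram(x,20);print(h)
line(b[(x<.58)&(b[:,2]<.133)],"brk")
D=P[P[:,2]>.14];line(D,"drv");
for a in (.14,.15,.16,.17):
    q=D[(D[:,2]>a)&(D[:,2]<a+.01)];
    if len(q):print(a,len(q),q.mean(0))
H=P[(P[:,2]>.095)&(P[:,2]<.115)];y=-H[:,0]*s+H[:,1]*c;x=H[:,0]*c+H[:,1]*s
H=H[(x>.578)&(x<.605)&(abs(y-.125)<.02)];print("head",len(H),H.mean(0),H.min(0),H.max(0)) if len(H) else 0
for n,(a,b_,c_) in {"bracket":((247.5,112.1),(163.2,220.4),(286.9,227.8)),"rear":((267.6,113),(165.9,197.7),(290.3,177.8)),"bolt":((254.8,118.2),(168.3,212),(289.1,198.3))}.items():
    print(n,*tri([("side",a),("top",b_),(k,c_)]))
E
```

```text
bar 1451 mean [0.5867 0.2406 0.1292] mid [0.5864 0.2404 0.1278] yaw 11.122619852248603 minor sd 0.0028571838988329834 minmax [0.5682 0.1679 0.123 ] [0.6047 0.313  0.1326]
(array([ 87, 104, 230, 161, 600, 176,   0,   0,   0,   0,   0,   5,  15,
        45,   2,   0,   0, 282, 539, 630]), array([0.5486, 0.5525, 0.5564, 0.5603, 0.5642, 0.5681, 0.572 , 0.5759,
       0.5798, 0.5836, 0.5875, 0.5914, 0.5953, 0.5992, 0.6031, 0.607 ,
       0.6109, 0.6148, 0.6187, 0.6226, 0.6265]))
brk 1320 mean [0.5297 0.2271 0.1288] mid [0.53   0.2295 0.128 ] yaw 11.490807135677658 minor sd 0.005322563884063644 minmax [0.5113 0.1559 0.123 ] [0.5486 0.3031 0.133 ]
drv 623 mean [0.5546 0.2679 0.1689] mid [0.5516 0.268  0.1586] yaw 89.11411481987096 minor sd 0.005540552578038747 minmax [0.541  0.2573 0.14  ] [0.5622 0.2787 0.1773]
0.14 59 [0.5599 0.2684 0.1454]
0.15 67 [0.5596 0.2675 0.1554]
0.16 70 [0.5595 0.2673 0.1652]
0.17 427 [0.5523 0.268  0.1748]
head 268 [0.5567 0.2347 0.105 ] [0.5435 0.225  0.096 ] [0.565  0.2446 0.11  ]
bracket [0.5355 0.2326 0.1317] [0.0025838458936254267, 0.0032098746318991772, 0.0012828869527301283]
rear [0.5848 0.2384 0.1177] [0.0007214552334867835, 0.0010035614476441126, 0.0011255403908272048]
bolt [0.5569 0.2338 0.1081] [0.003583413236184826, 0.0016657280180797853, 0.004019674705645885]
```

```bash
python3 - <<'E'
from h import *
go(np.array([.552,.268,.148]),np.radians(11.1))
E
```

```text
t 3.65 pos [0.589  0.2497 0.3606] rotvec [ 0.     -0.0006 -0.0021] shift now [-0.0329 -0.025   0.2126] shift after turn [-0.0327 -0.0251  0.2126]
```

{"api": "move_arm", "payload": {
  "plan": "-0.0328 -0.0247 0 0 0 0 0.06; 0 0 0.05 0 0 0 0.06; 0 0 0.05 0 0 0 0.06; 0 0 0.05 0 0 0 0.06; 0 0 0.035 0 0 0 0.06; 0 0 0.027 0 0 0 0.06; 0 0 0 0 0 0 0.06; 0 0 0 0 0 0 0; 0 0 0 0 0 0 0; 0 0 0 0 0 0 0; 0 0 0 0 0 0 0; 0 0 0 0 0 0 0",
  "grip_force": 50
}}

```text
time_s: 5.15
position: [0.5528, 0.2685, 0.1495]
tool_rot: [[0.981, 0.192, 0.003], [0.192, -0.981, 0.001], [0.003, 0.0, -1.0]]
ft_force: [0.4, 0.0, 6.8]
grip_width: 0.0207
gripper_force: 48.6
```

{"api": "move_arm", "payload": {
  "plan": "0 0 -0.01 0 0 0 0; 0 0 -0.02 0 0 0 0; 0 0 -0.03 0 0 0 0; 0 0 -0.04 0 0 0 0; 0 0 -0.05 0 0 0 0; 0 0 -0.05 0 0 0 0; 0 0 0 0 0 0 0; 0 0 0 0 0 0 0"
}}

```text
time_s: 6.15
position: [0.5518, 0.2684, 0.3474]
tool_rot: [[0.981, 0.192, -0.001], [0.192, -0.981, -0.0], [-0.001, 0.0, -1.0]]
ft_force: [0.6, 0.1, -0.7]
grip_width: 0.0208
gripper_force: 48.8
```

```bash
python3 - <<'E'
from h import *
np.set_printoptions(precision=4,suppress=True)
s=env.observe();print(s["grip_width"],s["gripper_force"],s["ft_force"])
for c in ["side","top"]:
    im,d=viewer.get_image(c); cv2.imwrite(f"pics/{c}1.png",im[:,:,::-1]); np.save(f"pics/{c}1.npy",d)
    for n in ["driver","cup"]:
        print(c,n,[(np.round(x["pixel"],1).tolist(),round(x["conf"],2)) for x in pinpoint(c,n)[:2]],[(np.round(x["extent"],1).tolist(),round(x["conf"],2)) for x in recognise(c,n)[:2]])
# cup rim from top depth
k=viewer.calibration("top");D=np.load("pics/top0.npy");P=[]
for v in range(190,245):
    for u in range(315,375):
        if D[v,u]>0:
            o,d=ray(k,(u,v));P.append(o+d*D[v,u])
P=np.array(P);q=P[(P[:,2]>.09)&(P[:,2]<.11)];print(len(q),q.min(0),q.max(0),(q.min(0)+q.max(0))/2)
(cx,cy),r=cv2.minEnclosingCircle(q[:,:2].astype(np.float32));print(cx,cy,r)
go(np.array([cx,cy,.3]),np.radians(11.1))
print(tri([("side",(307.4,284.3)),("top",(339.3,217.1))]))
E
```

```text
0.020810803665375802 48.8167530298233 [ 0.5638  0.1209 -0.6569]
side driver [([248.5, 70.7], 0.72), ([256.6, 121.7], 0.56)] [([247.4, 34.5, 10.3, 64.5], 0.67)]
side cup [([306.7, 287.6], 0.86)] [([306.9, 270.5, 38.3, 62.0], 0.83)]
top driver [([134.7, 204.9], 0.48)] [([122.9, 197.3, 28.8, 17.0], 0.6), ([231.4, 214.6, 15.9, 17.9], 0.3)]
top cup [([339.0, 220.8], 0.6), ([176.2, 220.8], 0.46)] [([346.2, 217.2, 35.1, 33.0], 0.75), ([170.2, 125.3, 19.0, 24.2], 0.17)]
223 [ 0.5498 -0.1866  0.09  ] [ 0.6175 -0.1206  0.1034] [ 0.5837 -0.1536  0.0967]
0.5833772420883179 -0.15332680940628052 0.03438175097107887
t 6.65 pos [0.5522 0.2684 0.3479] rotvec [-0.      0.0003 -0.0009] shift now [-0.0502  0.4199  0.0479] shift after turn [-0.0506  0.4199  0.0479]
(array([ 0.5945, -0.1512,  0.0034]), [0.003342855415215531, 0.003342855415215599])
```

{"api": "move_arm", "payload": {
  "plan": "-0.0025 0.021 0 0 0 0 0; -0.0051 0.042 0 0 0 0 0; -0.0061 0.051 0 0 0 0 0; -0.0061 0.051 0 0 0 0 0; -0.0061 0.051 0 0 0 0 0; -0.0061 0.051 0 0 0 0 0; -0.0061 0.051 0 0 0 0 0; -0.0061 0.051 0 0 0 0 0; -0.0043 0.036 0 0 0 0 0; -0.0018 0.015 0 0 0 0 0; 0 0 0 0 0 0 0; 0 0 0 0 0 0 0"
}}

```text
time_s: 8.15
position: [0.5832, -0.1523, 0.3483]
tool_rot: [[0.981, 0.193, 0.0], [0.193, -0.981, 0.0], [0.0, -0.0, -1.0]]
ft_force: [-0.1, 0.0, -0.6]
grip_width: 0.0207
gripper_force: 49.0
```

```bash
python3 - <<'E'
from h import *
np.set_printoptions(precision=4,suppress=True)
print(tri([("side",(248.5,70.7)),("top",(134.7,204.9))]))
im,d=viewer.get_image("side"); cv2.imwrite("pics/side2.png",cv2.resize(im[100:350,180:480,::-1],None,fx=2,fy=2))
print([(np.round(x["pixel"],1).tolist(),round(x["conf"],2)) for x in pinpoint("side","driver")[:2]])
go(np.array([.5835,-.1535,.145]),np.radians(11.1))
E
```

```text
(array([0.5483, 0.2714, 0.21  ]), [0.0021908427554216754, 0.0021908427554218793])
[([308.1, 216.1], 0.96), ([277.4, 194.0], 0.69)]
t 8.25 pos [ 0.5833 -0.1522  0.3483] rotvec [ 0.0001 -0.0003  0.0007] shift now [-0.0001  0.0013  0.2033] shift after turn [-0.      0.0013  0.2033]
```

View pics/side2.png

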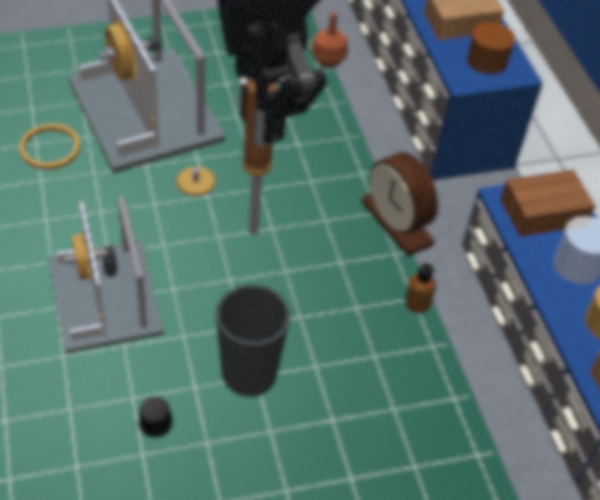

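{"api": "move_arm", "payload": {
  "plan": "0 0.001 0.025 0 0 0 0; 0 0 0.045 0 0 0 0; 0 0 0.045 0 0 0 0; 0 0 0.04 0 0 0 0; 0 0 0.025 0 0 0 0; 0 0 0.015 0 0 0 0; 0 0 0.008 0 0 0 0; 0 0 0 0 0 0 0; 0 0 0 0 0 0 0"
}}

```text
time_s: 9.38
position: [0.5839, -0.1545, 0.146]
tool_rot: [[0.981, 0.192, 0.002], [0.192, -0.981, -0.001], [0.001, 0.001, -1.0]]
ft_force: [0.2, -0.6, -0.6]
grip_width: 0.0208
gripper_force: 49.0
```

{"api": "move_arm", "payload": {
  "plan": "0 0 0.004 0 0 0 0; 0 0 0 0 0 0 0; 0 0 0 0 0 0 0.035; 0 0 0 0 0 0 0.06; 0 0 0 0 0 0 0.085; 0 0 0 0 0 0 0.085; 0 0 0 0 0 0 0.085; 0 0 -0.02 0 0 0 0.085; 0 0 -0.04 0 0 0 0.085; 0 0 -0.05 0 0 0 0.085; 0 0 -0.06 0 0 0 0.085; 0 0 -0.04 0 0 0 0.085"
}}

```text
time_s: 10.88
position: [0.5834, -0.1543, 0.3541]
tool_rot: [[0.981, 0.192, 0.003], [0.192, -0.981, -0.001], [0.003, 0.002, -1.0]]
ft_force: [-0.1, 0.0, -0.6]
grip_width: 0.0848
gripper_force: 0.0
```

```bash
python3 - <<'E'
from h import *
im,d=viewer.get_image("side"); cv2.imwrite("pics/side3.png",cv2.resize(im[100:350,180:480,::-1],None,fx=2,fy=2))
print([(np.round(x["pixel"],1).tolist(),round(x["conf"],2)) for x in pinpoint("side","driver")[:2]])
go(np.array([.558,.235,.34]),np.radians(11.1))
E
```

```text
[]
t 10.975 pos [ 0.5841 -0.1546  0.356 ] rotvec [ 0.0055 -0.0073 -0.0008] shift now [ 0.049  -0.3875  0.0142] shift after turn [ 0.0494 -0.3873  0.016 ]
```

View pics/side3.png

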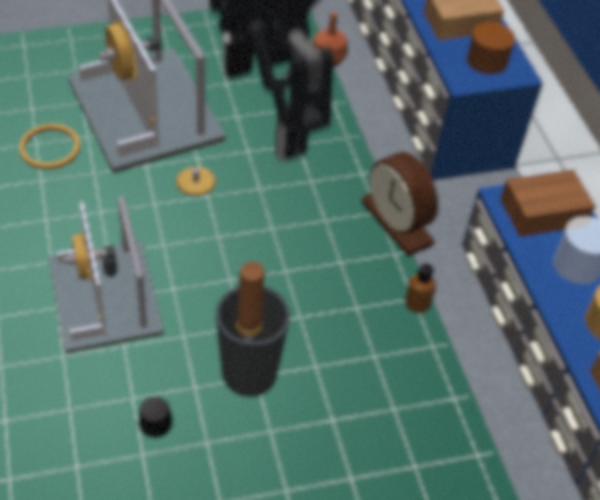

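{"api": "move_arm", "payload": {
  "plan": "0.0059 -0.024 0 0 0 0 0.05; 0.0118 -0.048 0 0 0 0 0.05; 0.0118 -0.048 0 0 0 0 0.05; 0.0118 -0.048 0 0 0 0 0.05; 0.0118 -0.048 0 0 0 0 0.05; 0.0118 -0.048 0 0 0 0 0.05; 0.0118 -0.048 0.01 0 0 0 0.05; 0.0118 -0.048 0.03 0 0 0 0.05; 0.0064 -0.026 0.04 0 0 0 0.05; 0 0 0 0 0 0 0.05; 0 0 0 0 0 0 0.05"
}}

```text
time_s: 12.35
position: [0.603, 0.242, 0.272]
tool_rot: [[0.982, 0.191, 0.001], [0.191, -0.982, -0.0], [0.001, 0.0, -1.0]]
ft_force: [-0.5, 0.0, 0.8]
grip_width: 0.0498
gripper_force: 0.0
```

```bash
python3 look.py w2 bolt_head bracket rear_bar; python3 - <<'E'
from cloud import *
np.set_printoptions(precision=4,suppress=True)
P,k=cloud("w2",100,480,60,330)
c,s=np.cos(np.radians(11.1)),np.sin(np.radians(11.1))
sx=(P[:,0]-.558)*c+(P[:,1]-.235)*s; sy=-(P[:,0]-.558)*s+(P[:,1]-.235)*c
print("bar");line(P[(P[:,2]>.123)&(P[:,2]<.136)&(sx>.015)&(sx<.04)],"bar")
line(P[(P[:,2]>.123)&(P[:,2]<.133)&(sx<-.015)&(sx>-.045)],"brk")
m=(abs(sx)<.009)&(abs(sy)<.02)&(P[:,2]>.085)&(P[:,2]<.125)
Q=np.c_[sx,sy,P[:,2]][m];print("head",len(Q),Q.min(0),Q.max(0))
for a in np.arange(-.012,.012,.002):
    q=Q[(Q[:,1]>=a)&(Q[:,1]<a+.002)]
    if len(q):print(round(a+.001,3),len(q),np.percentile(q[:,2],[50,90]),np.percentile(q[:,0],[5,95]))
E
```

```text
12.35 [0.603 0.242 0.272] [0.9816 0.1911 0.0012]
bolt_head [([279.3, 241.2], 0.64), ([514.6, 352.3], 0.38), ([280.5, 219.5], 0.38)]
bracket [([519.9, 378.7], 0.67), ([277.8, 279.7], 0.6)]
rear_bar [([280.1, 217.1], 0.71), ([528.2, 342.7], 0.58)]
bar
bar 2401 mean [0.5871 0.241  0.129 ] mid [0.5865 0.2406 0.1278] yaw 11.181887652641825 minor sd 0.002803896942382126 minmax [0.5683 0.1677 0.1232] [0.6046 0.3135 0.1323]
brk 1814 mean [0.5282 0.2281 0.1285] mid [0.5272 0.2288 0.128 ] yaw 11.44039606635406 minor sd 0.006507208652814761 minmax [0.5105 0.1814 0.123 ] [0.5439 0.2763 0.1329]
head 351 [-0.0089 -0.0081  0.0916] [0.006  0.0078 0.1109]
-0.009 8 [0.1025 0.103 ] [-0.006   0.0054]
-0.007 42 [0.1055 0.107 ] [-0.0044  0.0058]
-0.005 37 [0.1068 0.1078] [-0.006   0.0057]
-0.003 40 [0.1075 0.1089] [-0.0059  0.0056]
-0.001 59 [0.1084 0.1097] [-0.0059  0.0057]
0.001 40 [0.1088 0.1102] [-0.0056  0.0056]
0.003 40 [0.1074 0.1085] [-0.0059  0.0056]
0.005 51 [0.1062 0.1075] [-0.0056  0.0057]
0.007 34 [0.1045 0.1058] [-0.0058  0.0058]
```

View pics/w2.png

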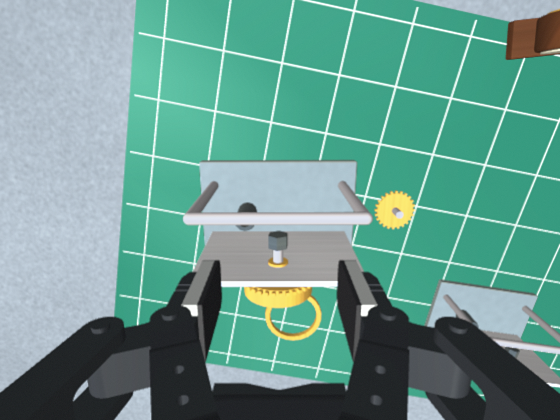

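```bash
python3 - <<'E'
from h import *
for i in range(2): go(np.array([.558,.235,.100]),np.radians(11.15)); viewer.get_image("wrist")
E
```

```text
t 12.55 pos [0.6031 0.2417 0.2724] rotvec [ 0.     -0.0023 -0.0031] shift now [-0.0459 -0.002   0.1723] shift after turn [-0.0455 -0.0021  0.1724]
t 12.6 pos [0.603  0.2418 0.2721] rotvec [ 0.     -0.0018 -0.0029] shift now [-0.0458 -0.0019  0.1721] shift after turn [-0.0455 -0.002   0.1721]
```

{"api": "move_arm", "payload": {
  "plan": "-0.0456 -0.002 0.02 0 0 -0.003 0.05; 0 0 0.04 0 0 0 0.05; 0 0 0.04 0 0 0 0.05; 0 0 0.03 0 0 0 0.05; 0 0 0.025 0 0 0 0.05; 0 0 0 0 0 0 0.05; 0 0 0 0 0 0 0.05"
}}

```text
time_s: 13.52
position: [0.5582, 0.2358, 0.1174]
tool_rot: [[0.981, 0.194, 0.002], [0.194, -0.981, 0.0], [0.002, -0.0, -1.0]]
ft_force: [0.6, 0.4, 0.2]
grip_width: 0.0503
gripper_force: 0.0
```

```bash
python3 - <<'E'
from h import *
go(np.array([.558,.235,.100]),np.radians(11.15)); print(env.observe()["ft_force"])
E
```

```text
t 13.525 pos [0.5582 0.2358 0.1174] rotvec [-0.     -0.0021  0.001 ] shift now [-0.0004  0.0008  0.0174] shift after turn [-0.0004  0.0008  0.0174]
[0.63854595 0.38005524 0.2217317 ]
```

Lower the remaining 17 mm and close firmly.

{"api": "move_arm", "payload": {
  "plan": "0 0.0008 0.01 0 0 0 0.05; 0 0 0.0075 0 0 0 0.05; 0 0 0 0 0 0 0.05; 0 0 0 0 0 0 0.03; 0 0 0 0 0 0 0; 0 0 0 0 0 0 0; 0 0 0 0 0 0 0; 0 0 0 0 0 0 0; 0 0 0 0 0 0 0; 0 0 0 0 0 0 0",
  "grip_force": 60
}}

```text
time_s: 14.78
position: [0.558, 0.2344, 0.099]
tool_rot: [[0.981, 0.194, 0.001], [0.194, -0.981, -0.001], [0.001, 0.001, -1.0]]
ft_force: [0.4, -5.3, 3.1]
grip_width: 0.0148
gripper_force: 58.6
```

{"api": "move_arm", "payload": {
  "plan": "0 0.0005 0 0 0 0 0; 0 0 0 0 0 0 0; 0 0 0 0 0 0 0; 0 0 0 0 0 0 0; 0 0 0 0 0 0 0; 0 0 0 0 0 0 0; 0 0 0 0 0 0 0; 0 0 0 0 0 0 0; 0 0 0 0 0 0 0; 0 0 0 0 0 0 0; 0 0 0 0 0 0 0; 0 0 0 0 0 0 0",
  "grip_force": 90
}}

```text
time_s: 16.27
position: [0.558, 0.2344, 0.099]
tool_rot: [[0.981, 0.195, 0.001], [0.195, -0.981, -0.0], [0.001, 0.0, -1.0]]
ft_force: [-0.2, -4.1, 5.2]
grip_width: 0.014
gripper_force: 87.8
```

```bash
python3 look.py w3; python3 look.py w3b; python3 - <<'E'
from h import *
s=env.observe();print(s["grip_width"],s["gripper_force"],s["ft_force"],s["wrist_torque"])
im,d=viewer.get_image("side"); a=cv2.resize(im[40:190,180:330,::-1],(400,400)); b=cv2.imread("pics/w3b.png")
cv2.imwrite("pics/fin.png",np.hstack([a,cv2.resize(b[0:300,130:430],(400,400))]))
E
```

```text
16.275 [0.558  0.2344 0.099 ] [0.9809 0.1945 0.0007]
16.325 [0.558  0.2344 0.099 ] [0.9809 0.1945 0.0007]
0.013868931763011662 87.84943959675729 [-1.61546574 -4.77352677  5.90791041] [-0.55909166  0.14159237 -0.05977172]
```

View pics/fin.png

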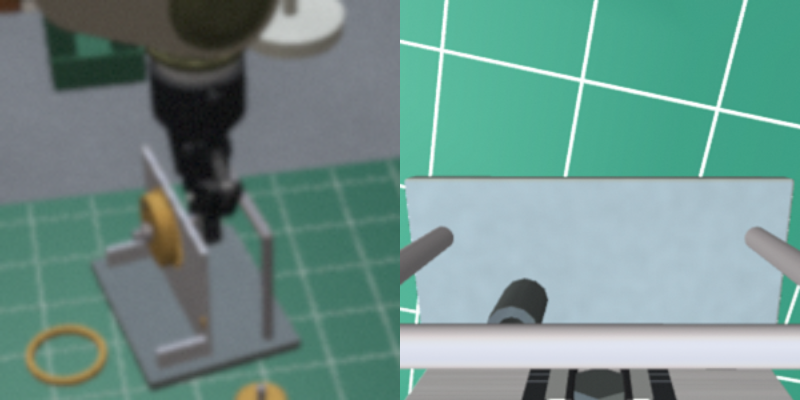

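{"api": "move_arm", "payload": {
  "plan": "0 0.0005 0 0 0 0 0; 0 0 0 0 0 0 0; 0 0 0 0 0 0 0; 0 0 0 0 0 0 0; 0 0 0 0 0 0 0; 0 0 0 0 0 0 0; 0 0 0 0 0 0 0; 0 0 0 0 0 0 0; 0 0 0 0 0 0 0; 0 0 0 0 0 0 0; 0 0 0 0 0 0 0; 0 0 0 0 0 0 0"
}}

```text
time_s: 17.92
position: [0.558, 0.2344, 0.0991]
tool_rot: [[0.981, 0.195, 0.001], [0.195, -0.981, 0.001], [0.001, -0.0, -1.0]]
ft_force: [-1.4, -1.2, 6.3]
grip_width: 0.0137
gripper_force: 87.9
```

{"api": "move_arm", "payload": {
  "plan": "0 0 0 0 0 0 0; 0 0 0 0 0 0 0; 0 0 0 0 0 0 0; 0 0 0 0 0 0 0; 0 0 0 0 0 0 0; 0 0 0 0 0 0 0; 0 0 0 0 0 0 0; 0 0 0 0 0 0 0; 0 0 0 0 0 0 0; 0 0 0 0 0 0 0; 0 0 0 0 0 0 0; 0 0 0 0 0 0 0"
}}

```text
time_s: 19.42
position: [0.558, 0.2344, 0.0991]
tool_rot: [[0.981, 0.195, 0.001], [0.195, -0.981, 0.001], [0.001, -0.0, -1.0]]
ft_force: [-0.6, -2.3, 5.1]
grip_width: 0.0139
gripper_force: 87.9
```

```bash
python3 look.py w4; python3 - <<'E'
from h import *
s=env.observe();print(s["grip_width"],s["gripper_force"],s["ft_force"],s["wrist_torque"])
a=cv2.imread("pics/w3b.png")[255:310,215:345];b=cv2.imread("pics/w4.png")[255:310,215:345]
print(np.abs(a.astype(int)-b).mean(), np.abs(cv2.imread("pics/w3b.png")[255:310,215:345].astype(int)-cv2.imread("pics/w3.png")[255:310,215:345]).mean())
cv2.imwrite("pics/cmp.png",cv2.resize(np.vstack([a,b]),None,fx=5,fy=5,interpolation=cv2.INTER_CUBIC))
E
```

```text
19.425 [0.558  0.2344 0.0991] [0.9809 0.1946 0.0009]
0.013681171430390042 87.85889399237931 [-0.75705591 -2.41243481  5.25728241] [-0.22585564  0.22095762  0.03045526]
0.7596736596736596 0.7255944055944056
```

View pics/cmp.png

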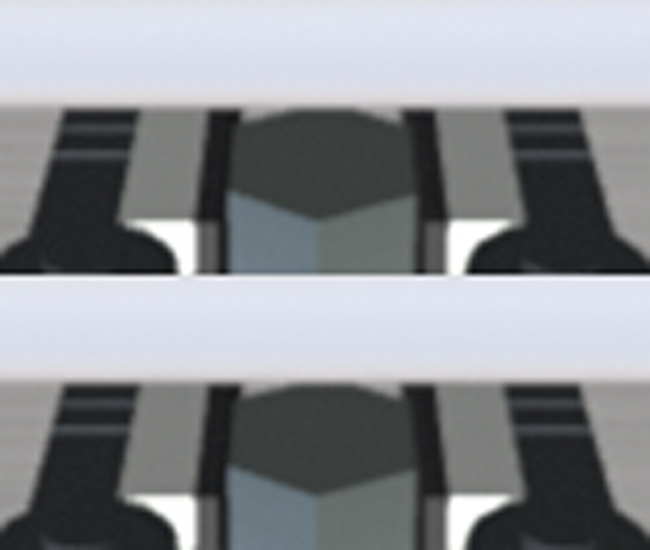

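The two crops, 3.1 s apart, show the same head: a corner on top at the middle and both flats on the pads. It has stopped turning.

```bash
python3 -c "
from rig import env
print(env.close_job())"
```

```text
the job is handed in; nothing more can be done
None
```

The screwdriver stands in the tool cup, and the gripper holds the bolt head still between its flats at about 88 N; I moved nothing else on the bench and handed the job in at about 19.5 s.

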